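Open the double-latched jewellery case

TASK

Open the wooden jewellery case, which has two latches. Slide the steel bolt at its front all the way aside, lift the lid a little by its round pull until the safety catch stops it and let go, then press down the catch pedal that the bolt had been hiding, so that the counterweighted lid swings wide open by itself. Leave the lid standing open.

Things in the scene. Friction and masses are not known exactly. Their poses are not given: they have to be found in the camera images.
- case: Light wooden case with flat hinged lid, fixed to the table: 220 mm wide (y), base board from x -118 to +80, lid top 60 mm high. Origin on the table under the middle of the tray; x points from the front (bolt side) to the hinges, y left, z up. Points below are (x, y, z) in mm in this frame. A 6 mm base board runs out under the bolt and pedal. Small jewellery lies inside.
- bolt (a joint): Primary latch, m: steel bolt on the case's front. 0 = shut, holding the lid's front lug down; 0.07 = fully aside, moved along the case's +y; starts at 0 to 0.008; slides with 2 to 3 N and stays put. Grip: upright fin, at 0 centred on (-98, 0, 62), 24 long (x), 12 thick (y), z 49 to 75, on a 42 x 42 cover plate (top z 49) that hides the pedal.
- lid (a joint): Lid, rad: 0 shut, 1.5 wide open; turns about a line along the case's y through (80, 0, 52). A steel counterweight rod over its hinges keeps it shut below about 0.1 and carries it up beyond (under 2 N at the pull). Bolt aside, it rises to about 0.21 (pull 24 mm up), where the safety catch stops it and it stays when let go. Freed, it swings open in 1 to 2 s.
- lid_pull (a point): Centre of the lid's pull: an upright wooden disc, diameter 26 mm, 14 mm thick along the case's y, on a short neck near the lid's front; at (-38, 0, 86) when shut, 26 mm above the lid's top. Pinch it along y. The point moves with the lid.
- catch (a joint): Safety catch, rad: sprung rocker, 0 = engaged, 0.33 = pedal fully down (middle 17 mm lower). Pedal: ribbed dark steel plate 30 (x) x 36 (y) mm, top centre (-99, 0, 38), hidden under the bolt's cover plate until that is aside. 2 to 5 N presses it; beyond about 0.2 (10 mm) it frees the lifted lid; hold it down half a second. It springs back, and pressing it with the lid shut does nothing.

How it is judged:
By the outcome, as a careful person would: the job done as asked, in the order asked, and still so for the second after the job is handed in, with the robot touching nothing.
It also fails if it takes over 42 s, if anything falls off the work surface, if the arm or the gripper's body presses on something with over 40 N, if the wrist force passes 120 N, or if a joint passes its speed limit or range.

ROBOT

A 6-joint arm with a two-finger parallel gripper is mounted at the origin on a cart in front of the work surface, level with it; the furniture and walls round the work are solid. World frame = base frame: x ahead of the robot, y to its left, z up, the work surface at z = 0. Lengths are in m, angles in degrees, forces in N, time in s.
With the tool pointing down it reaches from about 0.4 to 0.825 m from the base axis. Payload 7 kg.
Tool frame: the origin (TCP) lies midway between the tips of the shut fingers; the grasp point (between the pads) lies 19 mm behind it; z points along the fingers, y is the direction in which the jaws open and shut (so a half turn about z gives the same grasp; the last joint's range is limited). The gripper opens to 88 mm and grips with 3 to 60 N. Pads are 19 mm wide; open, the fingers measure 130 mm over their backs; the gripper's body (78 mm by 193 mm) begins 47 mm behind the grasp point.
Start: joints at [-60.556, 20.546, 0.682, 0, -70.136, -16.507], TCP at [0.151, -0.658, 0.227] pointing down, gripper open.
Joint ranges: [-176.03, 176.03], [-82.01, 121.73], [-58.28, 71.71], [-173.87, 95.51], [-174.79, -0.11], [-173.66, 173.66]. Speed limits (degrees/s): [136.94, 136.94, 172.46, 180, 180, 180].

INTERFACE

Orientations are given as [roll, pitch, yaw] about the fixed x, y, z axes, in that order (R = Rz(yaw) Ry(pitch) Rx(roll)).
In Python, from plant import ctrl, snapshot gives the robot as it stands.
- The arm moves only by the shell command python3 -m pendant 'ROWS'. ROWS is JSON, a list of rows, each a list of 7 numbers: the shift along the tool's x, y, z in m, then the turn, a rotation vector about the tool's x, y, z in rad, then the opening, from -1 (shut) to 1 (fully open), so that 0 is half open. In form: [[x, y, z, ax, ay, az, jaw], ...]. A call has 1 to 12 rows; each row is the pose to reach, as a shift and turn from the pose commanded when the call began, along the tool's axes at that moment; what a row does not reach only later rows make up. A row lasts 1/8 s, in which the tool goes at most 62.5 mm and 10.7 degrees, less where a joint would pass 70% of its speed; a pose out of reach is approached as far as the arm can. A call with a gripper value outside its range is refused whole. The fingers move at their own pace and stop on an object; the grip force is fixed at half the most. Time passes only in rows, so rows that repeat a pose let the fingers close. It gives the time, the measured TCP pose, the force and the opening at its end, in the units of the state.
- ctrl.get_obs(): the state, without advancing time (a new reading comes with each control period).
- snapshot(name): name is "scene" or "top" or "wrist"; returns a dict with "image" (480x640x3 uint8, blue, green, red), "mtx" (3x3 intrinsics, pixels), "eye" and "attitude" of the camera in the world; the wrist camera has in their place "tool_from_camera" (4x4, takes a point from camera to tool coordinates, whose origin is the TCP and whose axes are the flange's). Camera axes: x right, y up, looking along -z (the intrinsics and any distortion apply to the point x, -y, -z); pixel columns grow to the right and rows downward; lengths in m; the calibration is good to about 2 mm. A picture is of the moment at which its call begins: read the wrist's pose just before it. There is no depth.
- ctrl.close_job(): hands the job in, once; it reports no verdict.
The state is a dict: "clock": time; "joint_pos": joint angles; "qvel": joint speeds; "tau": joint torques, N m; "tool_pos": TCP position; "orientation": TCP orientation; "force": force on the tool from outside, world axes, zero at the start; "moment": the same for the moment, N m; "opening": finger opening in m.
Only numpy, scipy, OpenCV 4.12 (cv2) and the standard library are available. Lean on these libraries where they do the work, as an engineer would, in place of code of your own. Each camera call takes 0.05 s, during which the arm holds its last target.

## Working session

There is one attempt and no reset: what is moved stays moved. The work goes in short steps, Python scripts to look and compute and a shell command to move; the robot and the scene stay as the last step left them, time stands still between calls to the robot, and variables do not carry over. Pictures are saved under pics/ and viewed, and the job is handed in when it is done.

```bash
ls; mkdir -p pics
cat > look.py <<'E'
import sys,cv2,json,pickle
from plant import ctrl,snapshot
tag=sys.argv[1]
for n in sys.argv[2:]:
    o=ctrl.get_obs(); s=snapshot(n); s['obs']=o
    cv2.imwrite(f'pics/{tag}_{n}.png',s['image']); pickle.dump(s,open(f'pics/{tag}_{n}.pkl','wb'))
    print(n,{k:v for k,v in s.items() if k not in('image','obs')})
o=ctrl.get_obs();print(o)
E
python3 look.py a scene top
```

```text
pics
scene {'mtx': array([[519.97928963,   0.        , 321.98919834],
       [  0.        , 519.97928963, 239.66964563],
       [  0.        ,   0.        ,   1.        ]]), 'eye': array([0.12358586, 0.57475179, 0.51837474]), 'attitude': array([  58.79849433,   -0.78416452, -138.70980922])}
top {'mtx': array([[552.50858073,   0.        , 319.57872442],
       [  0.        , 552.50858073, 237.16658458],
       [  0.        ,   0.        ,   1.        ]]), 'eye': array([0.5161908 , 0.05144441, 0.91968382]), 'attitude': array([ 6.28280340e+00, -2.30842375e-03, -9.00730833e+01])}
{'clock': 0.1, 'joint_pos': array([-6.05541193e+01,  2.05888838e+01,  6.39161928e-01, -1.69163949e-02,
       -7.01348695e+01, -1.65065317e+01]), 'qvel': array([-0.02455166, -0.11554608,  0.09054695,  0.11143582,  0.00906899,
       -0.06351719]), 'tau': array([-2.96135586e-03, -5.84165668e+01,  2.93752956e+01,  7.01543793e+00,
        1.02065282e-02, -5.99371629e-05]), 'tool_pos': array([ 0.15101691, -0.6574508 ,  0.22570247]), 'orientation': array([ 1.79914376e+02, -8.78878351e-03, -1.67066404e+02]), 'force': array([ 0.01725056, -0.05489284,  0.85720449]), 'moment': array([-0.01038397,  0.0071746 , -0.03726237]), 'opening': 0.08796508400597494}
```

View pics/a_scene.png

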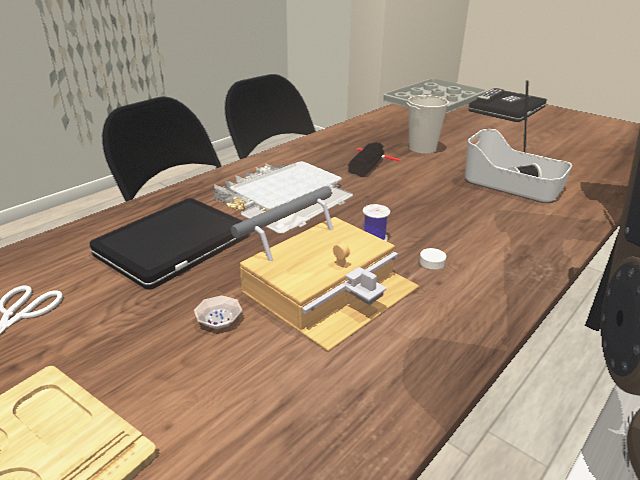

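View pics/a_top.png

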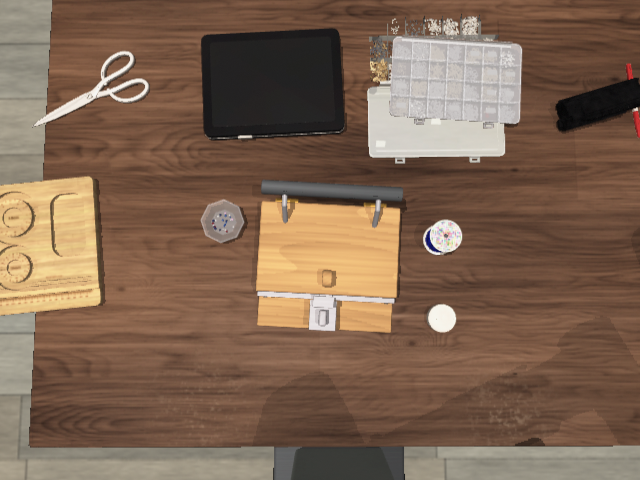

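The scene shows the case shut with bolt fin and plate at front (365,285). In the top view the case faces the robot: lid corners are about (261,201), (401,207), (397,299), (257,292), the pull is at (328,278) and the fin at (322,317).

```bash
cat > h.py <<'E'
import numpy as np,cv2,pickle
from scipy.spatial.transform import Rotation as R
def cam(s):
    if 'eye' in s: return np.array(s['eye']),R.from_euler('xyz',s['attitude'],degrees=True).as_matrix()
    o=s['obs'];Rt=R.from_euler('xyz',o['orientation'],degrees=True).as_matrix();T=s['tool_from_camera']
    return Rt@T[:3,3]+o['tool_pos'],Rt@T[:3,:3]
def ray(s,uv):
    e,M=cam(s);K=s['mtx']
    return e,M@np.array([(uv[0]-K[0,2])/K[0,0],-(uv[1]-K[1,2])/K[1,1],-1])
def onz(s,uv,z):
    e,d=ray(s,uv);return e+d*(z-e[2])/d[2]
def proj(s,p):
    e,M=cam(s);c=M.T@(np.array(p)-e);K=s['mtx'];return np.array([K[0,2]+K[0,0]*c[0]/-c[2],K[1,2]-K[1,1]*c[1]/-c[2]])
def load(n):return pickle.load(open(f'pics/{n}.pkl','rb'))
E
python3 - <<'E'
from h import *
s=load('a_top')
try: 
    cam(s)
except Exception as e: print(e)
print(cam(s))
c=s['image'][170:350,230:430];cv2.imwrite('pics/a_topz.png',cv2.resize(c,(800,720),interpolation=2)[:600] if 0 else cv2.resize(c,None,fx=3.3,fy=3.3,interpolation=2))
E
```

```text
(array([0.5161908 , 0.05144441, 0.91968382]), array([[-1.27554334e-03,  9.93993043e-01, -1.09435841e-01],
       [-9.99999186e-01, -1.26347311e-03,  1.79637915e-04],
       [ 4.02895950e-05,  1.09435981e-01,  9.93993845e-01]]))
```

View pics/a_topz.png

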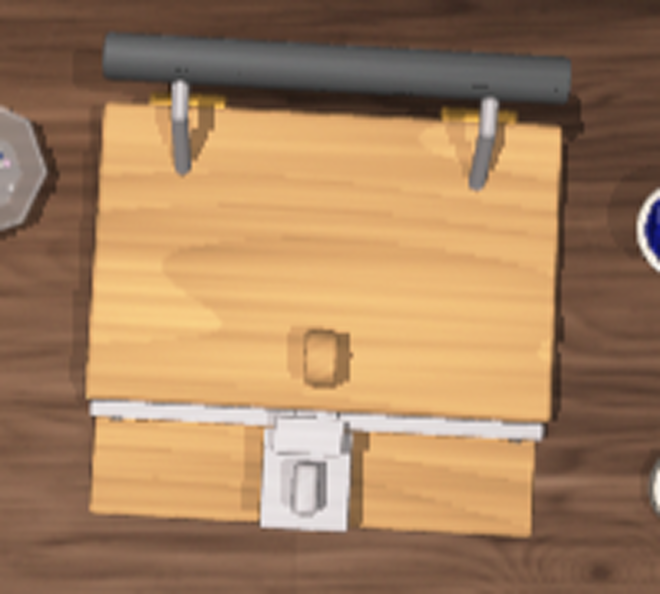

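```bash
python3 - <<'E'
from h import *
s=load('a_top')
P=lambda u,v,z: onz(s,(230+(u+.5)/3.3,170+(v+.5)/3.3),z)[:2]
fl=P(91,513,.006);fr=P(531,536,.006)
bl=P(105,103,.06);br=P(561,126,.06);gl=P(88,399,.06);gr=P(550,419,.06)
for n,a,b in(('board',fl,fr),('back',bl,br),('front',gl,gr)):
    d=a-b;print(n,(a+b)/2,np.linalg.norm(d),np.degrees(np.arctan2(-d[0],d[1])))
yaw=np.radians(np.mean([np.degrees(np.arctan2(-(a-b)[0],(a-b)[1])) for a,b in((fl,fr),(bl,br),(gl,gr))]))
ex=np.array([np.cos(yaw),np.sin(yaw)])
print(np.degrees(yaw),'origin from board',(fl+fr)/2+.118*ex)
pull=P(325,357,.092);print('pull',pull, 'origin',pull+.038*ex)
fin=P(309,488,.072);ey=np.array([-ex[1],ex[0]])
o=(fl+fr)/2+.118*ex
for n,q in(('pull',pull),('fin',fin),('back',(bl+br)/2),('front',(gl+gr)/2)):print(n,q,(q-o)@ex,(q-o)@ey)
s2=load('a_scene')
E=lambda p:[*(o+p[0]*ex+p[1]*ey),p[2]]
for p in[(-.118,.11,.006),(-.118,-.11,.006),(-.038,0,.086),(-.098,0,.075)]:print(p,proj(s2,E(p)),proj(s,E(p)))
E
python3 - <<'E'
import cv2
im=cv2.imread('pics/a_scene.png')[180:360,230:430]
cv2.imwrite('pics/a_scz.png',cv2.resize(im,None,fx=3.3,fy=3.3,interpolation=2))
E
```

```text
board [0.46568836 0.04367881] 0.2181153732820839 -3.0296325096948635
back [0.6620457  0.03320936] 0.21796610229302096 -2.9967145479242516
front [0.52218773 0.04026094] 0.21688107400889178 -2.5390310800152878
-2.855126045878134 origin from board [0.58354189 0.03780115]
pull [0.5453898  0.03783411] origin [0.58334263 0.0359413 ]
pull [0.5453898  0.03783411] -0.03810637427696021 -0.0018674665117463715
fin [0.4859329  0.04505497] -0.0978491430604637 0.0023828446020641813
back [0.6620457  0.03320936] 0.07863508390062068 -0.0006757548278244958
front [0.52218773 0.04026094] -0.06140052034060111 -0.0005993545587994133
(-0.118, 0.11, 0.006) [328.92256611 350.16554294] [257.13923273 325.78302176]
(-0.118, -0.11, 0.006) [419.56108877 284.96044596] [391.64477022 332.3983268 ]
(-0.038, 0, 0.086) [341.37879734 251.07579841] [327.33563596 278.3432512 ]
(-0.098, 0, 0.075) [370.847291   272.64572025] [325.37072104 318.27946201]
```

View pics/a_scz.png

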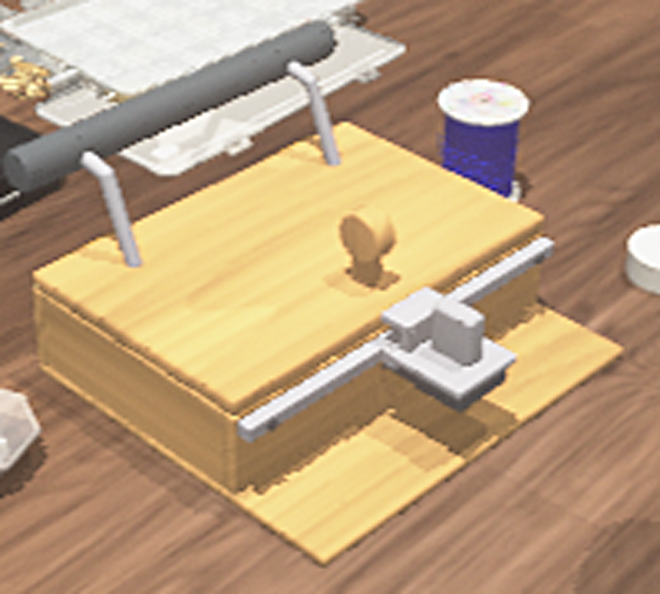

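The scene crop confirms the pose: the board corner at (328.7,350.5) and the pull at (341.7,252) both match the projections. The case is at about (0.5835, 0.037) with yaw about -2.9°, and the bolt is at about 3 mm.

```bash
cat > to.py <<'E'
# usage: to.py tilt  x,y,z [x,y,z ...] : case-frame mm TCP targets; tilt deg about case y; tool x=-case x
import sys
from h import *
from plant import ctrl
O=np.array([.5835,.0370,0]);C=R.from_euler('z',-2.9,degrees=True)
o=ctrl.get_obs();Rt=R.from_euler('xyz',o['orientation'],degrees=True);p=o['tool_pos']
print('t',o['clock'],'now in case mm',((C.inv().apply(p-O))*1e3).round(1),'F case',C.inv().apply(o['force']).round(1),'open',round(o['opening'],4),'rpy',o['orientation'].round(1))
if len(sys.argv)>2:
    G=C*R.from_euler('y',float(sys.argv[1]),degrees=True)*R.from_euler('xyz',[180,0,180],degrees=True)
    rv=(Rt.inv()*G).as_rotvec()
    for a in sys.argv[2:]:
        t=O+C.apply(np.array(eval(a))/1e3)
        print(a,Rt.inv().apply(t-p).round(4),rv.round(4))
E
python3 to.py 0 -130,-350,180 -98,3,120 -98,3,54
```

```text
t 0.1 now in case mm [-396.8 -715.4  225.7] F case [ 0.  -0.1  0.9] open 0.088 rpy [ 179.9   -0.  -167.1]
-130,-350,180 [-0.3564  0.2787  0.0461] [ 0.0015 -0.0004  0.2763]
-98,3,120 [-0.4835  0.6095  0.1065] [ 0.0015 -0.0004  0.2763]
-98,3,54 [-0.4835  0.6094  0.1725] [ 0.0015 -0.0004  0.2763]
```

```bash
python3 -m pendant '[[-0.12,0.093,0.015,0,0,0.1,1],[-0.24,0.19,0.03,0,0,0.2,1],[-0.356,0.279,0.046,0,0,0.276,1],[-0.356,0.279,0.046,0,0,0.276,1],[-0.356,0.279,0.046,0,0,0.276,1],[-0.356,0.279,0.046,0,0,0.276,1],[-0.356,0.279,0.046,0,0,0.276,1],[-0.356,0.279,0.046,0,0,0.276,1],[-0.483,0.609,0.106,0,0,0.276,1],[-0.483,0.609,0.106,0,0,0.276,1],[-0.483,0.609,0.106,0,0,0.276,1],[-0.483,0.609,0.106,0,0,0.276,1]]'; python3 to.py 0 -98,3,120 -98,3,54
```

```text
clock: 1.6
tool_pos: [0.4703, -0.0608, 0.1386]
orientation: [-180.0, 0.0, 177.1]
force: [1.1, 0.5, -0.0]
opening: 0.0879
t 1.6 now in case mm [-108.1 -103.4  138.6] F case [ 1.1  0.5 -0. ] open 0.0879 rpy [-180.     0.   177.1]
-98,3,120 [-0.0101  0.1064  0.0186] [-0.      0.0004 -0.0003]
-98,3,54 [-0.0101  0.1064  0.0846] [-0.      0.0004 -0.0003]
```

```bash
python3 -m pendant '[[-0.01,0.106,0.018,0,0,0,1],[-0.01,0.106,0.018,0,0,0,1],[-0.01,0.106,0.018,0,0,0,1],[-0.01,0.106,0.018,0,0,0,1]]'; python3 look.py b wrist scene; python3 to.py 0 -98,3,120 -98,3,54
```

```text
clock: 2.1
tool_pos: [0.4854, 0.0428, 0.1205]
orientation: [-180.0, -0.0, 177.1]
force: [0.3, -0.2, -0.0]
opening: 0.0876
wrist {'mtx': array([[354.4923096 ,   0.        , 316.21026871],
       [  0.        , 354.4923096 , 238.2364132 ],
       [  0.        ,   0.        ,   1.        ]]), 'tool_from_camera': array([[ 1.09905892e-03,  9.52428593e-01,  3.04759852e-01,
         8.21190134e-02],
       [ 9.99999382e-01, -1.09845853e-03, -1.73431383e-04,
         1.56110349e-04],
       [ 1.69585052e-04,  3.04759854e-01, -9.52429211e-01,
        -1.58061620e-01],
       [ 0.00000000e+00,  0.00000000e+00,  0.00000000e+00,
         1.00000000e+00]])}
scene {'mtx': array([[519.97928963,   0.        , 321.98919834],
       [  0.        , 519.97928963, 239.66964563],
       [  0.        ,   0.        ,   1.        ]]), 'eye': array([0.12358586, 0.57475179, 0.51837474]), 'attitude': array([  58.79849433,   -0.78416452, -138.70980922])}
{'clock': 2.2, 'joint_pos': array([ 2.81363853e+01,  8.62635415e+00, -3.08527981e+01, -1.06567234e-03,
       -5.05318115e+01, -1.21084000e+02]), 'qvel': array([-0.50579259, -0.276382  ,  0.13028395,  0.00189828,  0.01148373,
       -0.16726179]), 'tau': array([ 4.85644117e-01, -3.60096037e+01,  2.40151227e+01,  5.66650137e+00,
       -8.07852158e-02,  7.24843805e-03]), 'tool_pos': array([0.48549654, 0.04213067, 0.12079497]), 'orientation': array([-1.79995044e+02, -9.81414469e-03,  1.77051707e+02]), 'force': array([-0.18841729, -0.06084843,  0.13258325]), 'moment': array([-0.02900345,  0.02109109, -0.01471525]), 'opening': 0.08791420973590097}
t 2.2 now in case mm [-98.1   0.2 120.8] F case [-0.2 -0.1  0.1] open 0.0879 rpy [-180.    -0.   177.1]
-98,3,120 [-0.0001  0.0028  0.0008] [-0.0001 -0.0002 -0.0008]
-98,3,54 [-0.0001  0.0028  0.0668] [-0.0001 -0.0002 -0.0008]
```

View pics/b_wrist.png

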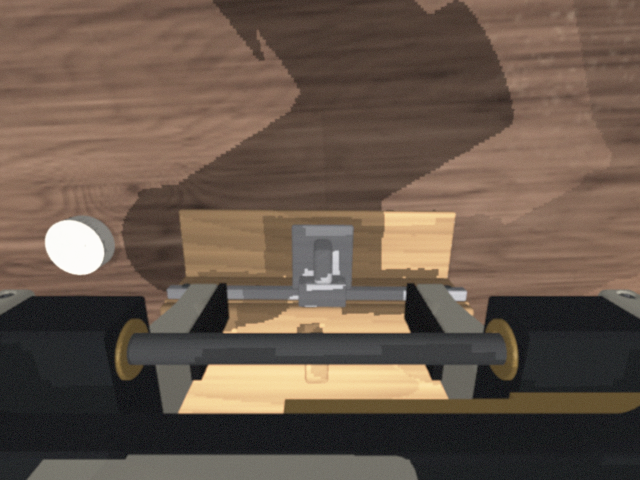

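View pics/b_scene.png

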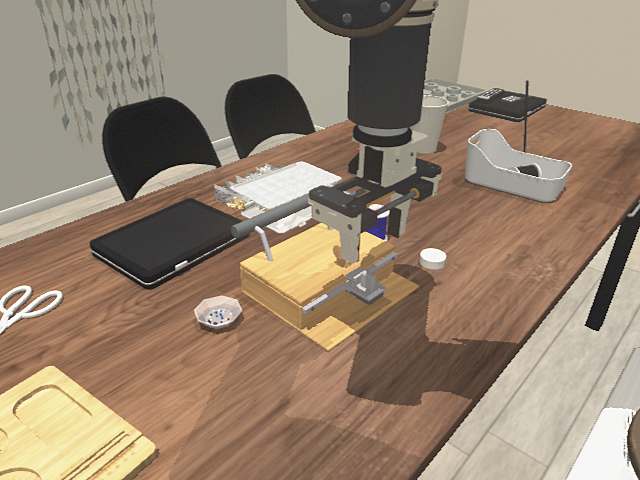

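Wrist view: fin at about (322,255), midway between the fingers (185 to 450). I'll go down and grip.

```bash
python3 - <<'E'
from h import *
s=load('b_wrist');q=onz(s,(323,242),.075)-[.5835,.037,0]
print(R.from_euler('z',2.9,degrees=True).apply(q)*1e3)
E
python3 -m pendant '[[0,0.003,0.03,0,0,0,1],[0,0.003,0.055,0,0,0,1],[0,0.003,0.066,0,0,0,1],[0,0.003,0.066,0,0,0,1],[0,0.003,0.066,0,0,0,-1],[0,0.003,0.066,0,0,0,-1],[0,0.003,0.066,0,0,0,-1],[0,0.003,0.066,0,0,0,-1],[0,0.003,0.066,0,0,0,-1],[0,0.003,0.066,0,0,0,-1]]'; python3 to.py 0 -98,75,54
```

```text
[-112.90067505    5.05576243   75.        ]
clock: 3.45
tool_pos: [0.4858, 0.0462, 0.0547]
orientation: [-180.0, -0.0, 177.1]
force: [0.8, 0.8, -0.2]
opening: 0.0331
t 3.45 now in case mm [-98.    4.2  54.7] F case [ 0.7  0.8 -0.2] open 0.0331 rpy [-180.    -0.   177.1]
-98,75,54 [-0.0001  0.0708  0.0007] [-0.     -0.      0.0004]
```

```bash
python3 -m pendant '[[0,0,0,0,0,0,-1],[0,0,0,0,0,0,-1],[0,0,0,0,0,0,-1],[0,0,0,0,0,0,-1]]'; python3 to.py 0 -98,75,54; python3 look.py c scene >/dev/null
```

```text
clock: 3.95
tool_pos: [0.4858, 0.0462, 0.0547]
orientation: [180.0, 0.0, 177.1]
force: [0.6, -0.1, 1.0]
opening: 0.0117
t 3.95 now in case mm [-98.    4.2  54.7] F case [ 0.6 -0.1  1. ] open 0.0117 rpy [180.    0.  177.1]
-98,75,54 [-0.      0.0708  0.0007] [0.0001 0.     0.0002]
```

View pics/c_scene.png

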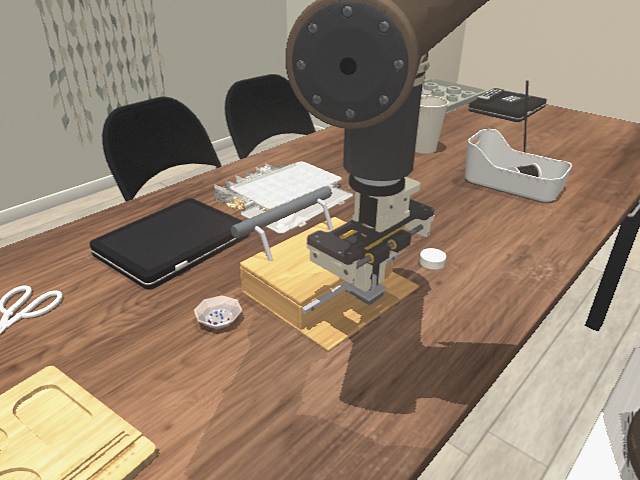

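The fingers are shut on the fin at an opening of 11.7 mm. I'll slide it now.

```bash
python3 -m pendant '[[0,0.01,0,0,0,0,-1],[0,0.02,0,0,0,0,-1],[0,0.03,0,0,0,0,-1],[0,0.04,0,0,0,0,-1],[0,0.05,0,0,0,0,-1],[0,0.058,0,0,0,0,-1],[0,0.063,0,0,0,0,-1],[0,0.063,0,0,0,0,-1]]'; python3 to.py 0 -98,75,54
```

```text
clock: 5.0
tool_pos: [0.4895, 0.1101, 0.0548]
orientation: [179.9, 0.0, 177.2]
force: [4.5, 0.8, -5.5]
opening: 0.0115
t 5.0 now in case mm [-97.6  68.2  54.8] F case [ 4.5  1.  -5.5] open 0.0115 rpy [179.9   0.  177.2]
-98,75,54 [0.0004 0.0068 0.0008] [0.0009 0.0008 0.001 ]
```

```bash
python3 -m pendant '[[0,0.002,0,0,0,0,-1],[0,0.003,0,0,0,0,-1],[0,0.003,0,0,0,0,-1]]'; python3 to.py 0;python3 -m pendant '[[0,0.002,0,0,0,0,-1],[0,0.002,0,0,0,0,-1]]'; python3 to.py 0
```

```text
clock: 5.38
tool_pos: [0.4895, 0.1122, 0.0548]
orientation: [180.0, 0.0, 177.1]
force: [6.0, -0.8, -5.8]
opening: 0.0116
t 5.375 now in case mm [-97.6  70.3  54.8] F case [ 6.1 -0.5 -5.8] open 0.0116 rpy [180.    0.  177.1]
clock: 5.62
tool_pos: [0.4896, 0.1132, 0.0547]
orientation: [-179.9, 0.0, 177.1]
force: [7.9, -6.4, -5.9]
opening: 0.0117
t 5.625 now in case mm [-97.7  71.3  54.7] F case [ 8.2 -6.  -5.9] open 0.0117 rpy [-179.9    0.   177.1]
```

```bash
python3 -m pendant '[[0,0.002,0,0,0,0,-1],[0,0.003,0,0,0,0,-1],[0,0.003,0,0,0,0,-1]]'; python3 to.py 0
```

```text
clock: 6.0
tool_pos: [0.4894, 0.1135, 0.0547]
orientation: [-179.7, -0.1, 177.1]
force: [13.4, -20.5, -5.3]
opening: 0.0119
t 6.0 now in case mm [-97.8  71.7  54.7] F case [ 14.4 -19.8  -5.3] open 0.0119 rpy [-1.797e+02 -1.000e-01  1.771e+02]
```

The bolt is on its stop (20 N reaction). I'll release, rise and check.

```bash
python3 -m pendant '[[0,-0.003,0,0,0,0,1],[0,-0.003,0,0,0,0,1],[0,-0.003,0,0,0,0,1],[0,-0.003,0,0,0,0,1],[0,-0.003,-0.04,0,0,0,1],[0,-0.003,-0.075,0,0,0,1],[0,-0.003,-0.075,0,0,0,1]]'; python3 look.py d top scene wrist >/dev/null; python3 to.py 0 -38,0,130 -38,0,68
python3 - <<'E'
import cv2
a=cv2.imread('pics/d_top.png')[190:350,220:420];b=cv2.imread('pics/d_scene.png')[190:350,230:430]
cv2.imwrite('pics/d.png',cv2.resize(cv2.hconcat([a,b]),(800,320),interpolation=2))
E
```

```text
clock: 6.88
tool_pos: [0.4908, 0.1153, 0.1325]
orientation: [179.8, 0.3, 177.2]
force: [0.1, 0.5, -0.7]
opening: 0.0761
t 7.025 now in case mm [-98.6  72.1 129.1] F case [ 0.5 -0.2  0.3] open 0.0856 rpy [-180.    -0.   177.1]
-38,0,130 [-0.0606 -0.0721 -0.0009] [-0.0002 -0.0008  0.0004]
-38,0,68 [-0.0606 -0.0721  0.0611] [-0.0002 -0.0008  0.0004]
```

View pics/d.png

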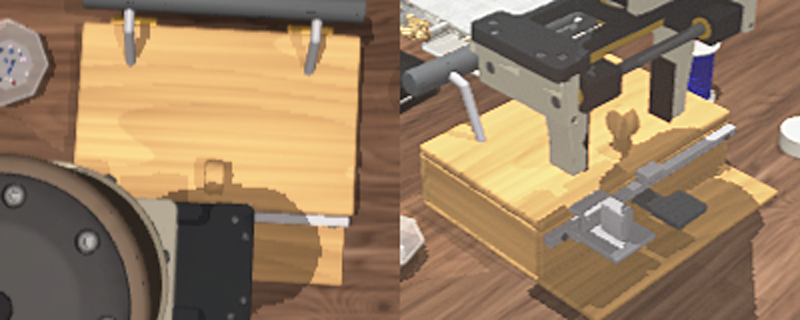

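View pics/d_wrist.png

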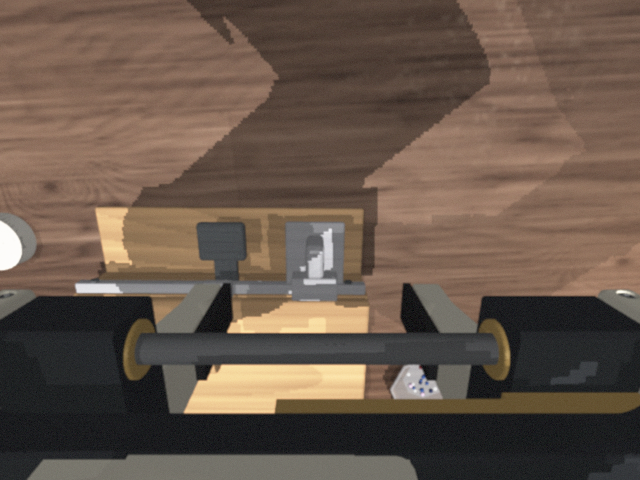

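The bolt plate is aside and the dark pedal is exposed: scene crop (675,208), wrist view (222,242). Now I move to the pull.

```bash
python3 -m pendant '[[-0.03,-0.036,0,0,0,0,1],[-0.06,-0.072,0,0,0,0,1],[-0.06,-0.072,0,0,0,0,1],[-0.06,-0.072,0,0,0,0,1],[-0.06,-0.072,0.02,0,0,0,1],[-0.06,-0.072,0.04,0,0,0,1],[-0.06,-0.072,0.061,0,0,0,1],[-0.06,-0.072,0.061,0,0,0,1],[-0.06,-0.072,0.061,0,0,0,0.3],[-0.06,-0.072,0.061,0,0,0,-0.2]]'; python3 look.py e scene >/dev/null; python3 to.py 0 -38,0,68
python3 - <<'E'
import cv2
b=cv2.imread('pics/e_scene.png')[130:350,200:470]
cv2.imwrite('pics/e.png',cv2.resize(b,None,fx=2.7,fy=2.7,interpolation=2))
E
```

```text
clock: 8.28
tool_pos: [0.546, 0.0396, 0.0697]
orientation: [180.0, 0.1, 177.2]
force: [0.3, -0.4, 0.2]
opening: 0.0727
t 8.325 now in case mm [-37.6   0.6  69.6] F case [ 1.1 -0.2  0.4] open 0.0694 rpy [1.800e+02 1.000e-01 1.771e+02]
-38,0,68 [ 0.0004 -0.0006  0.0016] [0.0006 0.0014 0.0007]
```

View pics/e.png

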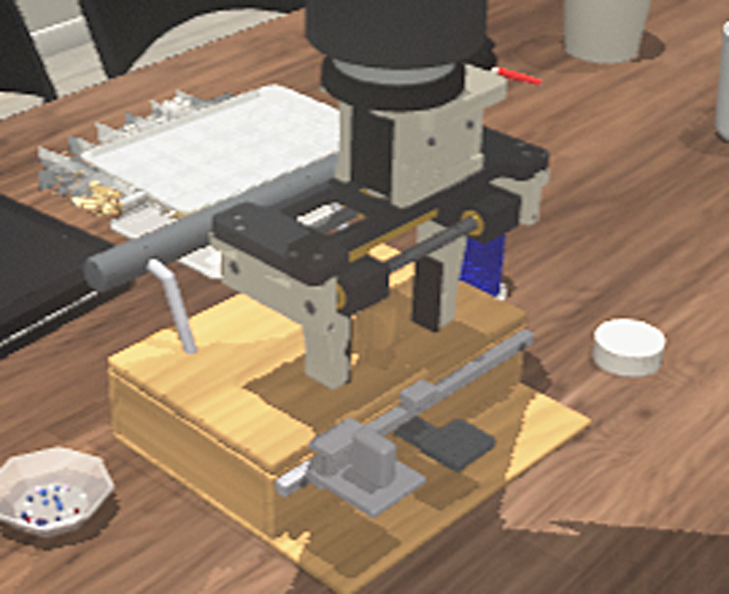

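The fingers straddle the pull and the body is clear of the rod. Closing on it.

```bash
python3 -m pendant '[[0,0,0.001,0,0,0,-1],[0,0,0.001,0,0,0,-1],[0,0,0.001,0,0,0,-1],[0,0,0.001,0,0,0,-1],[0,0,0.001,0,0,0,-1],[0,0,0.001,0,0,0,-1],[0,0,0.001,0,0,0,-1],[0,0,0.001,0,0,0,-1],[0,0,0.001,0,0,0,-1]]'; python3 to.py 0
```

```text
clock: 9.45
tool_pos: [0.5456, 0.0396, 0.0677]
orientation: [180.0, 0.0, 177.1]
force: [-1.2, 4.9, 1.2]
opening: 0.0138
t 9.45 now in case mm [-38.    0.7  67.7] F case [-1.4  4.9  1.2] open 0.0138 rpy [180.    0.  177.1]
```

```bash
python3 -m pendant '[[-0.001,0,-0.003,0,0,0,-1],[-0.002,0,-0.006,0,0,0,-1],[-0.003,0,-0.009,0,0,0,-1],[-0.004,0,-0.0115,0,0,0,-1],[-0.005,0,-0.0145,0,0,0,-1],[-0.0065,0,-0.017,0,0,0,-1],[-0.0075,0,-0.0195,0,0,0,-1],[-0.0085,0,-0.0215,0,0,0,-1],[-0.0085,0,-0.0215,0,0,0,-1]]'; python3 to.py 0
```

```text
clock: 10.58
tool_pos: [0.5543, 0.0391, 0.0892]
orientation: [180.0, 0.0, 177.1]
force: [0.6, 5.0, -2.9]
opening: 0.0136
t 10.575 now in case mm [-29.3   0.7  89.2] F case [ 0.4  5.1 -2.9] open 0.0136 rpy [180.    0.  177.1]
```

```bash
python3 -m pendant '[[-0.0005,0,-0.001,0,0,0,-1],[-0.001,0,-0.002,0,0,0,-1],[-0.001,0,-0.002,0,0,0,-1]]'; python3 to.py 0;  python3 -m pendant '[[0,0,-0.001,0,0,0,-1],[0,0,-0.002,0,0,0,-1],[0,0,-0.002,0,0,0,-1]]'; python3 to.py 0; python3 look.py f scene >/dev/null
python3 - <<'E'
import cv2
b=cv2.imread('pics/f_scene.png')[130:350,200:470]
cv2.imwrite('pics/f.png',cv2.resize(b,None,fx=2.7,fy=2.7,interpolation=2))
E
```

```text
clock: 10.95
tool_pos: [0.5553, 0.0391, 0.0911]
orientation: [180.0, 0.0, 177.1]
force: [0.9, 4.9, -2.5]
opening: 0.0135
t 10.95 now in case mm [-28.3   0.7  91.1] F case [ 0.6  4.9 -2.5] open 0.0135 rpy [180.    0.  177.1]
clock: 11.32
tool_pos: [0.5554, 0.0391, 0.0915]
orientation: [180.0, -0.0, 177.1]
force: [7.2, 4.4, -17.5]
opening: 0.014
t 11.325 now in case mm [-28.2   0.7  91.5] F case [  6.9   4.8 -17.5] open 0.014 rpy [180.   -0.  177.1]
```

View pics/f.png

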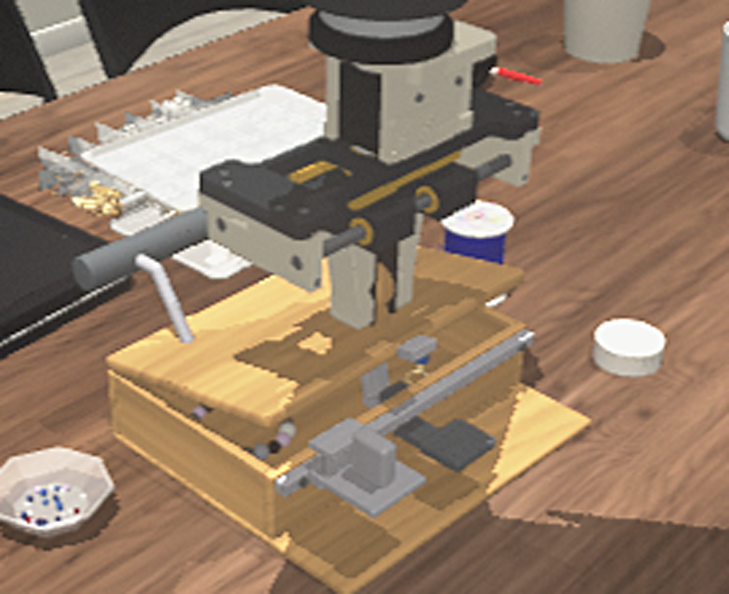

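The catch stopped the lid (17 N down on the tool) at about 0.21 rad, and the picture shows it ajar. Letting go.

```bash
python3 -m pendant '[[0,0,0.0015,0,0,0,-1],[0,0,0.0015,0,0,0,0],[0,0,0.0015,0,0,0,0],[0,0,0.0015,0,0,0,0],[0,0,0.0015,0,0,0,0],[0,0,0.0015,0,0,0,0],[0,0,-0.02,0,0,0,0],[0,0,-0.06,0,0,0,0],[0,0,-0.06,0,0,0,0]]'; python3 look.py g scene >/dev/null; python3 to.py 0 -103,0,150; python3 to.py 12 -103,0,150 -103,0,60
python3 - <<'E'
import cv2
b=cv2.imread('pics/g_scene.png')[130:350,200:470]
cv2.imwrite('pics/g.png',cv2.resize(b,None,fx=2.7,fy=2.7,interpolation=2))
E
```

```text
clock: 12.5
tool_pos: [0.557, 0.0392, 0.1565]
orientation: [179.9, 0.3, 177.2]
force: [0.6, 0.1, 0.6]
opening: 0.0439
t 12.55 now in case mm [-27.7   0.6 154.7] F case [-0.2  0.1 -0.1] open 0.0439 rpy [179.9   0.2 177.1]
-103,0,150 [ 0.0753 -0.0006  0.0045] [0.0013 0.0029 0.0005]
t 12.55 now in case mm [-27.7   0.6 154.7] F case [-0.2  0.1 -0.1] open 0.0439 rpy [179.9   0.2 177.1]
-103,0,150 [ 0.0753 -0.0006  0.0045] [0.0013 0.2123 0.0006]
-103,0,60 [ 0.0756 -0.0007  0.0945] [0.0013 0.2123 0.0006]
```

View pics/g.png

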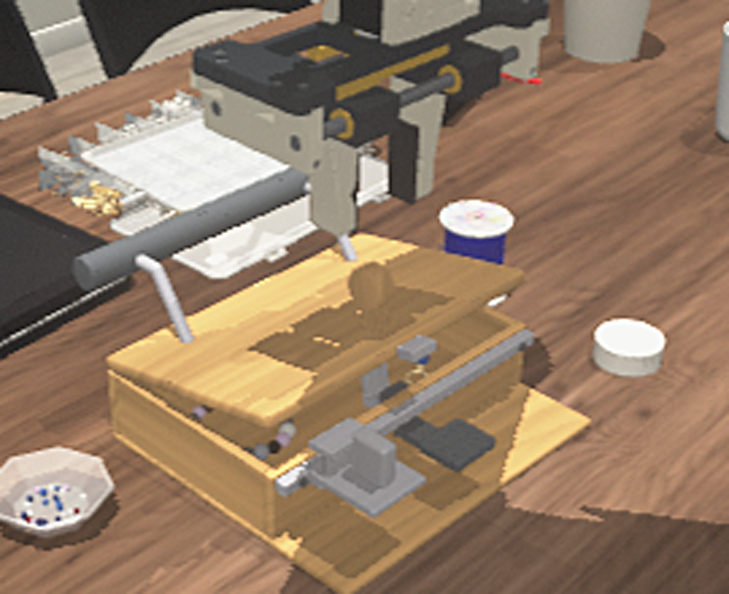

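The lid stays ajar when released, and the pedal is clear. Next: fingers shut, tool over the pedal, tilted so the gripper body leans away from the lid.

```bash
python3 -m pendant '[[0.04,0,0.003,0,-0.1,0,-0.3],[0.077,0,0.004,0,-0.21,0,-1],[0.077,0,0.004,0,-0.21,0,-1],[0.077,0,0.004,0,-0.21,0,-1],[0.077,0,0.04,0,-0.21,0,-1],[0.077,0,0.08,0,-0.21,0,-1],[0.077,0,0.095,0,-0.21,0,-1],[0.077,0,0.095,0,-0.21,0,-1]]'; python3 look.py i scene wrist >/dev/null; python3 to.py -12 -104,1,40 -104,1,30 -104,1,24 -102,1,20
python3 - <<'E'
import cv2
b=cv2.imread('pics/i_scene.png')[130:350,200:470]
cv2.imwrite('pics/i.png',cv2.resize(b,None,fx=2.7,fy=2.7,interpolation=2))
E
```

```text
clock: 13.55
tool_pos: [0.4789, 0.0424, 0.0571]
orientation: [-179.9, 11.9, 177.1]
force: [0.9, 0.1, 0.2]
opening: 0.0006
t 13.65 now in case mm [-104.1    0.7   58.7] F case [-0.3 -0.9  0.3] open 0.0002 rpy [180.   12.1 177.1]
-104,1,40 [0.0038 0.0003 0.0183] [ 0.0001  0.001  -0.0001]
-104,1,30 [0.0059 0.0003 0.0281] [ 0.0001  0.001  -0.0001]
-104,1,24 [0.0071 0.0003 0.0339] [ 0.0001  0.001  -0.0001]
-102,1,20 [0.006  0.0003 0.0382] [ 0.0001  0.001  -0.0001]
```

View pics/i.png

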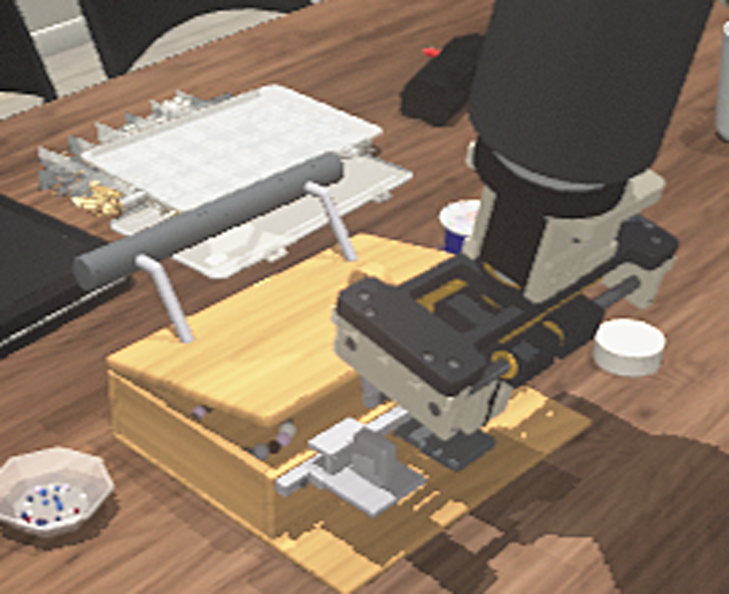

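View pics/i_wrist.png

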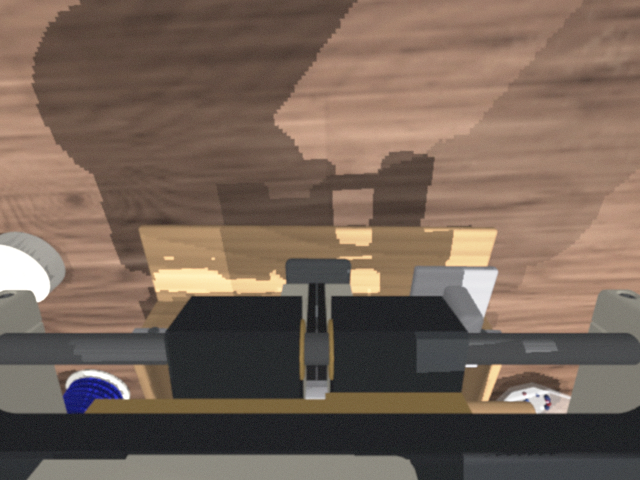

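The shut fingers are over the pedal (wrist (318,270), pedal edge just ahead). Pressing down and holding.

```bash
python3 -m pendant '[[0.003,0,0.014,0,0,0,-1],[0.004,0,0.02,0,0,0,-1],[0.005,0,0.025,0,0,0,-1],[0.006,0,0.03,0,0,0,-1],[0.0065,0,0.033,0,0,0,-1],[0.0065,0,0.035,0,0,0,-1],[0.0065,0,0.035,0,0,0,-1]]'; python3 to.py -12; python3 look.py j scene >/dev/null
python3 - <<'E'
import cv2
b=cv2.imread('pics/j_scene.png')[100:350,200:470]
cv2.imwrite('pics/j.png',cv2.resize(b,None,fx=2.3,fy=2.3,interpolation=2))
E
```

```text
clock: 14.52
tool_pos: [0.4796, 0.0422, 0.0235]
orientation: [180.0, 11.9, 177.1]
force: [-3.7, -0.2, 3.6]
opening: 0.0004
t 14.525 now in case mm [-1.04e+02 -1.00e-01  2.35e+01] F case [-3.7 -0.4  3.6] open 0.0004 rpy [180.   11.9 177.1]
```

View pics/j.png

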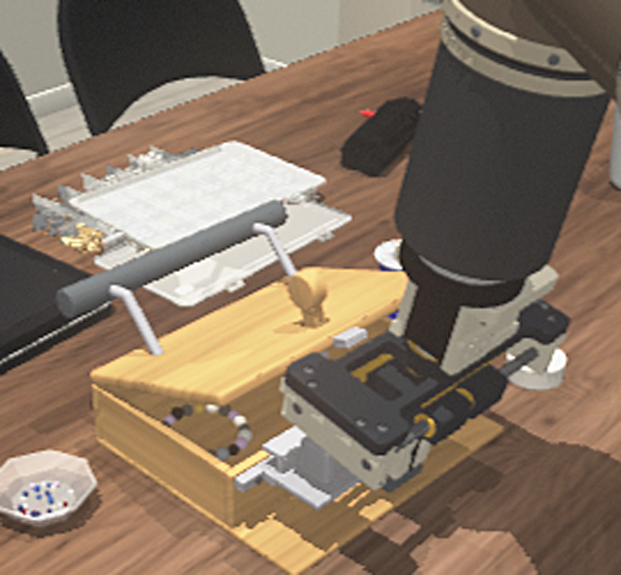

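The lid has passed the catch and is rising. I'll hold the pedal down until it is open.

```bash
python3 -m pendant '[[0,0,0,0,0,0,-1],[0,0,0,0,0,0,-1],[0,0,0,0,0,0,-1],[0,0,0,0,0,0,-1],[0,0,0,0,0,0,-1],[0,0,0,0,0,0,-1],[0,0,0,0,0,0,-1],[0,0,0,0,0,0,-1],[0,0,0,0,0,0,-1],[0,0,0,0,0,0,-1],[0,0,0,0,0,0,-1],[0,0,0,0,0,0,-1]]'; python3 to.py -12; python3 look.py k scene >/dev/null
```

```text
clock: 16.08
tool_pos: [0.4797, 0.0425, 0.0235]
orientation: [180.0, 11.9, 177.1]
force: [-3.7, -3.0, 4.1]
opening: 0.0005
t 16.075 now in case mm [-104.     0.2   23.5] F case [-3.6 -3.2  4.1] open 0.0005 rpy [180.   11.9 177.1]
```

View pics/k_scene.png

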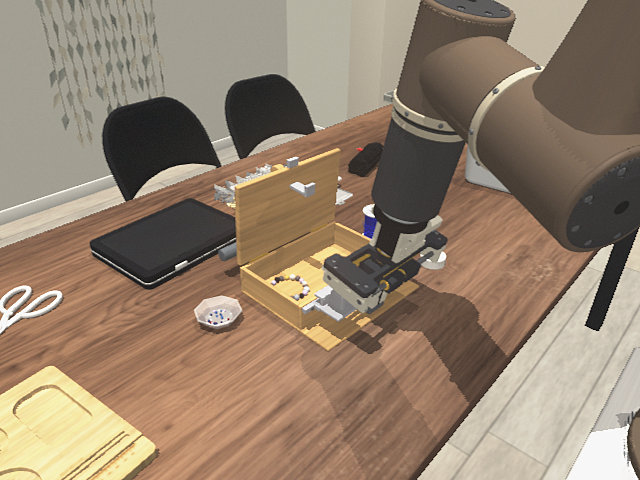

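The lid stands wide open. I'll retreat upward and toward the robot.

```bash
python3 -m pendant '[[0,0,-0.01,0,0,0,-1],[0,0,-0.03,0,0,0,-1],[0,0,-0.06,0,0,0,-1],[0,0,-0.1,0,0,0,-1],[0,0,-0.13,0,0,0,-1],[0,0,-0.13,0,0,0,-1],[0,0,-0.13,0,0,0,-1],[0,0,-0.13,0,0,0,-1]]'; python3 to.py -12; python3 look.py l scene top >/dev/null
python3 -c "
import cv2
a=cv2.imread('pics/l_top.png');b=cv2.imread('pics/l_scene.png')
cv2.imwrite('pics/l.png',cv2.hconcat([b[130:380,180:480],a[130:380,180:480]]))"
```

```text
clock: 17.12
tool_pos: [0.4525, 0.0435, 0.1497]
orientation: [-180.0, 11.9, 177.1]
force: [-0.3, -0.8, 0.3]
opening: 0.0002
t 17.125 now in case mm [-1.311e+02 -1.000e-01  1.497e+02] F case [-0.3 -0.8  0.3] open 0.0002 rpy [-180.    11.9  177.1]
```

View pics/l.png

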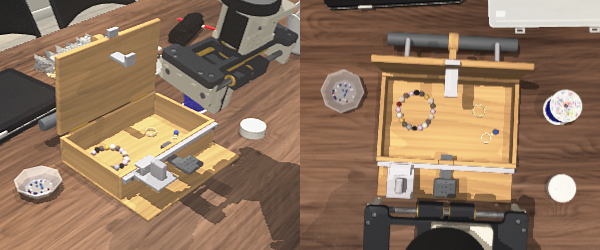

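The lid is standing open, the jewellery is inside, and the arm is clear. One last check on the bolt position.

Run:
```python
from h import *
a=load('a_top');l=load('l_top')
for s,n in((a,'a'),(l,'l')):
    im=s['image'];h=cv2.cvtColor(im,cv2.COLOR_BGR2HSV)
    m=((h[...,1]<40)&(h[...,2]>120)).astype(np.uint8);m[:303]=0;m[336:]=0;m[:,:250]=0;m[:,400:]=0
    r=m[322:328].sum(0);u=np.where(r>2)[0];print(n,u.min(),u.max(),end=' ')
    for e in(u.min(),u.max()+1):print(R.from_euler('z',2.9,degrees=True).apply(onz(s,(e,325),.049)-[.5835,.037,0])[:2]*1e3,end='')
    print()
```

```text
a 309 335 [-110.53655351   25.38576333][-108.46181481  -16.63244005]
l 266 290 [-113.84075031   92.30330505][-111.91970815   53.39780803]
```

```bash
python3 -c "
from plant import ctrl
print(ctrl.close_job(), ctrl.get_obs()['clock'])"
```

```text
the job is handed in; nothing more can be done
the job is handed in; nothing more can be done
```

The jewellery case is open and the job was handed in at about 17.2 s, with the lid standing wide open and the arm touching nothing. I did the steps in the order asked:

1. **Bolt:** I gripped the fin and slid it to +y until it hit its end stop, where it pushed back with about 20 N.
2. **Lid lift:** I pinched the pull and lifted it about 24 mm. The safety catch stopped it with about 17 N on the tool, and the lid stayed ajar when I let go.
3. **Pedal:** I pressed it about 14 mm with the fingers shut and held it for nearly 2 s while the lid swung open by itself.
4. **Finish:** I then backed the arm away clear of the case.

**Last checks:**
- **Lid and surroundings:** the final pictures show the lid upright, the jewellery inside and the surrounding objects in place. The tool force was near zero (under 1 N).
- **Bolt position:** the last top view puts the cover plate's left edge about 67 mm from where it began and its right edge 70 mm. The 3 mm difference is probably shadow on the right edge. The centre, taken from the left edge, comes to about 71 mm in my estimated case frame. That frame is good to 1–2 mm, so this agrees with fully aside.

No check failed.

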